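# Slide the chopping board back between the storage jars

### The job

Put the small green chopping board away: push it flat along the worktop with your fingertips, through the narrow gap between the flour crock and the sugar canister, until its far short end sits flush against the upstand along the back of the worktop, then take your hand away. Never pick the board up or tip it, do not ram the two jars, and leave the other things on the worktop where they stand.

Things in the scene. Friction and masses are not known exactly. Their poses are not given: they have to be found in the camera images.
- board: the small chopping board: a flat slab of green polyethylene, 200 mm long (its x), 150 mm wide (its y), 15 mm thick, corners rounded to 16 mm radius, 0.35 to 0.57 kg. It lies loose and flat on the worktop and slides with ordinary friction (about 1.5 to 4.5 N to keep it moving). Origin: centre of its underside; x points along its length to the end that faces the upstand at the start (it may be turned up to about 17 degrees), z up
- upstand: the fixed upstand along the back of the worktop: a dark strip 70 mm high and 18 mm thick with an aluminium cap that overhangs the strip's face by 2 mm, running 1440 mm along y. Origin: on the worktop in the strip's front face (the face towards the robot, which the board must meet), at mid-length; x points away from the robot, square to the face; y along it
- crock: the flour crock: a round stoneware storage jar, 110 mm in diameter, straight-sided, with a wooden lid and knob, 118 mm high in all. Full and heavy on a rubber foot: it does not move. Stands just in front of the upstand, on one side of the gap (left or right). Origin: centre of its underside, z up
- canister: the sugar canister: a round steel storage jar, 110 mm in diameter, straight-sided, with a steel lid and a wire grip, 115 mm high in all. Full and heavy on a rubber foot: it does not move. Stands just in front of the upstand on the other side of the gap, its centre 268 to 272 mm along y from the crock's and up to 10 mm nearer or farther in x, so that the board has 4 to 6 mm of room on each side when it is centred and square to the upstand. Origin: centre of its underside, z up
- milk_bottle: bystander: a standing glass milk bottle, 72 mm in diameter, 188 mm high. Origin: centre of its underside
- bowl: bystander: a white china bowl, 150 mm across, 65 mm high. Origin: centre of its underside
- spoon: bystander: a wooden spoon 250 mm long lying on the worktop, its handle towards -x of its own frame. Origin: the middle of its underside
- spice_jar: bystander: a small round spice jar of amber glass, 44 mm in diameter, 85 mm high. Origin: centre of its underside
Things that resemble listed ones, but are neither listed nor needed, are in the scene too. There is more than one size of the canister; the job needs the smallest.

How it is judged:
At the end, for the whole second after the job is handed in: The board lies flat and still on the worktop between the crock and the canister, its far end within 5 mm of the upstand's face and square to it within 0.04 rad (about 2 degrees) (x of board in the frame of upstand above -0.105 m and angle between the x axis of board and the x axis of upstand, either way round below 0.04 rad and ((y of board in the frame of crock below 0 m and y of board in the frame of canister above 0 m) or (y of board in the frame of crock above 0 m and y of board in the frame of canister below 0 m)) and height (world z) of board below 0.004 m and angle between board's own z axis and vertical below 0.03 rad and linear speed of board below 0.01 m/s); the robot touches nothing.
It fails at once if the board is lifted (more than 12 mm) or tipped (more than 0.12 rad) (height (world z) of board above 0.012 m or angle between board's own z axis and vertical above 0.12 rad).
It fails at once if a storage jar is rammed, by the board or the robot, with more than 30 N (contact force between any of crock, canister and anything else above 30 N).
It fails at once if the bottle, bowl, spoon or spice jar is moved by more than 15 mm (distance of any of milk_bottle, bowl, spoon, spice_jar from where it was at the start of the episode above 0.015 m).
It also fails if it takes over 72 s, if anything falls off the work surface, if the arm or the gripper's body presses on something with over 40 N, if the wrist force passes 120 N, or if a joint passes its speed limit or range.

### The arm

A 6-joint arm with a two-finger parallel gripper is mounted at the origin on the work surface. World frame = base frame: x ahead of the robot, y to its left, z up, the work surface at z = 0. Lengths are in m, angles in rad, forces in N, time in s.
With the tool pointing down it reaches from about 0.35 to 0.85 m from the base axis. Payload 8.1 kg.
Tool frame: the origin (TCP) lies midway between the tips of the shut fingers; the grasp point (between the pads) lies 19 mm behind it (arm.grip_depth is the distance from the TCP to the grasp point, in m); z points along the fingers, y is the line along which they close (so a half turn about z gives the same grasp; the last joint's range is limited). The gripper opens to 93 mm and grips with 3 to 60 N. Pads are 15 mm wide; open, the fingers measure 128 mm over their backs; the gripper's body (75 mm by 188 mm) begins 65 mm behind the grasp point.
Start: joints at [-1.392, 0.13, 1.488, -0, 1.523, -0.085], TCP at [0.156, -0.579, 0.219] pointing down, gripper open.
Joint ranges: [-2.96, 2.96], [-0.89, 2.26], [0.02, 2.5], [-1.34, 4.48], [0, 2.73], [-2.66, 2.66]. Speed limits (rad/s): [2.39, 2.39, 2.79, 3.14, 3.14, 3.14].

### API

Orientations are given as a unit quaternion [x, y, z, w].
In Python, from cell import arm gives the robot as it stands.
- The arm moves only by the shell command python3 -m inch 'ROWS' [FORCE]. ROWS is JSON, a list of rows, each an object with "rot": the turn, a rotation vector about the world's x, y, z as a fraction of full scale, a list of three; "dp": the shift along the world's x, y, z as a fraction of full scale, a list of three; "jaw": the opening, from -1 (shut) to 1 (fully open). In form: [{"rot": [wx, wy, wz], "dp": [tx, ty, tz], "jaw": jaw}, ...]. A call has 1 to 8 rows; each row is the pose to reach, as a shift and turn from the pose commanded when the call began; what a row does not reach only later rows make up. Full scale, the value 1, is 1000 mm for a shift and 90 degrees for a turn. A row lasts 1/10 s, in which the tool goes at most 50 mm and 8.59 degrees, less where a joint would pass 70% of its speed; a pose out of reach is approached as far as the arm can. A call with a number of a shift or a turn outside -1 to 1 is refused whole. A call with a gripper value outside its range is refused whole. The fingers move at their own pace and stop on an object; FORCE is the grip in N (left out, the last holds). Time passes only in rows, so rows that repeat a pose let the fingers close. It gives the time, the measured TCP pose, the force, the opening and the grip force at its end, in the units of the state.
- arm.sense(): the state, without advancing time (a new reading comes with each control period).
- arm.get_image(name): name is "scene" or "side" or "wrist"; returns (picture, depth): 480x640x3 uint8, red, green, blue; 480x640 float32, m along the optical axis (not along the pixel's ray), 0 where there is no reading.
- arm.camera_params(name): a dict with "mtx" (3x3 intrinsics, pixels), "world_to_cam" (4x4, takes a point from world to camera coordinates). Camera axes: x right, y up, looking along -z (the intrinsics and any distortion apply to the point x, -y, -z); pixel columns grow to the right and rows downward; lengths in m; the calibration is good to about 2 mm. A picture is of the moment at which its call begins: read the wrist's pose just before it. camera_params takes no time and is no camera call; for the wrist camera it gives the pose at the moment of the call.
- arm.hand_in(): hands the job in; it is judged then, once.
The state is a dict: "t": time; "joint_pos": joint angles; "qvel": joint speeds; "joint_efforts": joint torques, N m; "tool_pos": TCP position; "eef_rot": TCP orientation; "wrist_force": force on the tool from outside, world axes, zero at the start; "moment": the same for the moment, N m; "width": finger opening in m; "gripper_force": force on a finger pad.
Only numpy, scipy, OpenCV 4.12 (cv2) and the standard library are available. Lean on these libraries where they do the work, as an engineer would, in place of code of your own. Each camera call takes 0.05 s, during which the arm holds its last target. There are 200 camera calls.

## Working session

There is one attempt and no reset: what is moved stays moved. The work goes in short steps, Python scripts to look and compute and a shell command to move; the robot and the scene stay as the last step left them, time stands still between calls to the robot, and variables do not carry over. Pictures are saved under pics/ and viewed, at most 10 in all, crops included, and the job is handed in when it is done.

```bash
mkdir -p pics; ls; python3 - <<'E'
from cell import arm
import cv2,numpy as np
for n in ["scene","side"]:
    p,d=arm.get_image(n); cv2.imwrite(f"pics/{n}0.png",p[:,:,::-1]); np.savez(f"{n}0.npz",p=p,d=d,**arm.camera_params(n))
    c=arm.camera_params(n); print(n,np.linalg.inv(c["world_to_cam"])[:3].round(3).tolist())
print(arm.sense())
E
```

```text
pics
scene [[0.868, -0.451, 0.21, 0.89], [0.497, 0.784, -0.373, -0.42], [0.004, 0.428, 0.904, 1.173]]
side [[-0.826, -0.503, 0.254, 0.98], [0.563, -0.731, 0.386, 0.59], [-0.008, 0.462, 0.887, 1.352]]
{'t': 0.1, 'joint_pos': array([-1.39241034e+00,  1.31117671e-01,  1.48914091e+00,  2.95027849e-05,
        1.52298799e+00, -8.54064859e-02]), 'qvel': array([-0.00025309, -0.00306623, -0.00178029,  0.00122082,  0.0001641 ,
        0.00033393]), 'joint_efforts': array([-6.23159958e-04, -5.61339784e+01, -4.93098557e+01,  7.68932118e-02,
        2.90900655e-02, -6.79544587e-05]), 'tool_pos': array([ 0.15638604, -0.57874478,  0.21768939]), 'eef_rot': array([ 9.91314049e-01,  1.31513388e-01, -2.37132605e-05, -8.26750671e-04]), 'wrist_force': array([-0.33915388, -0.21308435, -0.42450591]), 'moment': array([ 0.02464647, -0.06660426,  0.06625335]), 'gripper_force': 0.0, 'width': 0.09315112636324115}
```

View pics/scene0.png

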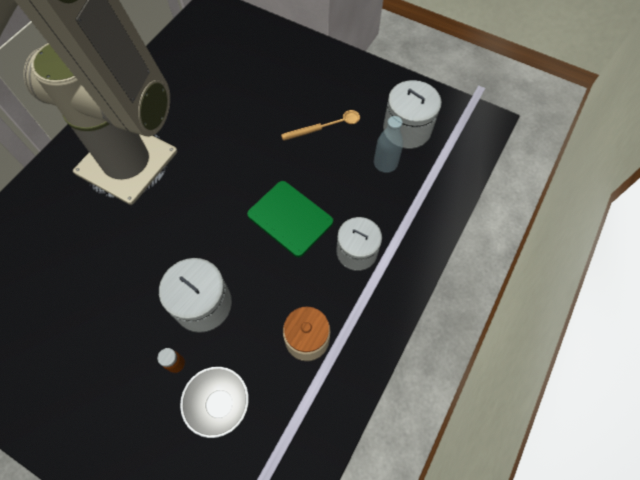

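View pics/side0.png

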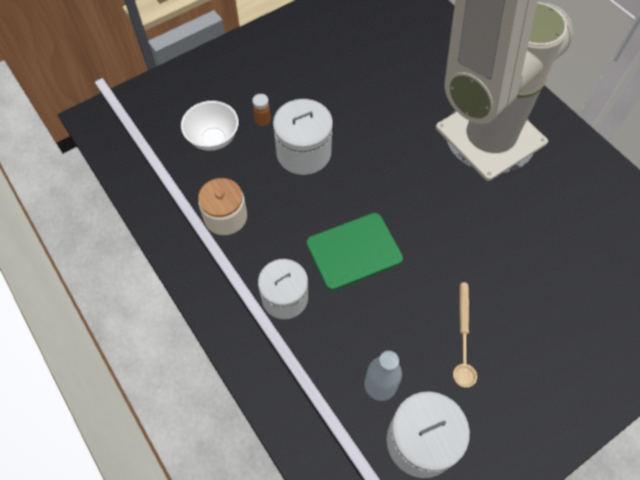

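The scene shows the board at (290,217), the crock with its wooden lid at (306,333), and three steel canisters at (359,243), (195,293) and (413,110). The one at (359,243) is the smallest and stands beside the upstand, so it is the one meant. Next I measure from both cameras and make one crop to confirm the canister.

```bash
cat > h.py <<'E'
import numpy as np,cv2
from scipy.optimize import least_squares
def world(d,c):
    K=c["mtx"];T=np.linalg.inv(c["world_to_cam"]);v,u=np.mgrid[:480,:640]
    P=np.stack([(u-K[0,2])/K[0,0]*d,-(v-K[1,2])/K[1,1]*d,-d],-1)
    W=P@T[:3,:3].T+T[:3,3]; W[d==0]=np.nan; return W
def plane(d,c,z):
    K=c["mtx"];T=np.linalg.inv(c["world_to_cam"]);v,u=np.mgrid[:480,:640]
    R=np.stack([(u-K[0,2])/K[0,0],-(v-K[1,2])/K[1,1],-np.ones(u.shape)],-1)@T[:3,:3].T
    s=(z-T[2,3])/R[...,2]; return R*s[...,None]+T[:3,3]
def board(p,d,c):
    q=p.astype(int);m=((q[...,1]>q[...,0]*1.5+15)&(q[...,1]>q[...,2]*1.4+10)).astype(np.uint8)
    n,l,s,_=cv2.connectedComponentsWithStats(m);m=l==1+np.argmax(s[1:,4])
    X=plane(d,c,.015)[m][:,:2]
    (x,y),(w,h),a=cv2.minAreaRect((X*1000).astype(np.float32))
    if w<h:a+=90
    a=(a+90)%180-90
    return x,y,max(w,h),min(w,h),a,m.sum()
E
python3 - <<'E'
from h import *
for n in ["scene","side"]:
    z=np.load(n+"0.npz");p,d=z["p"],z["d"];W=world(d,z)
    print(n,"board",np.round(board(p,d,z),1))
    seeds={"scene":dict(crock=(306,333),can=(359,243),bigA=(195,293),bigB=(413,110),bowl=(215,402),jar=(167,357),bot=(388,150),spoon=(320,127)),
     "side":dict(crock=(222,200),can=(283,285),bigA=(303,130),bigB=(428,430),bowl=(210,125),jar=(261,105),bot=(385,375),spoon=(464,310))}[n]
    for k,(u,v) in seeds.items():
        c0=W[v,u]; 
        if k in("crock","can","bigA","bigB"):
            r=np.hypot(W[...,0]-c0[0],W[...,1]-c0[1]);near=r<.12
            zt=np.nanpercentile(W[...,2][(r<.04)],50)
            m=near&(abs(W[...,2]-zt)<.006); X=W[m][:,:2]*1000
            (x,y),R=cv2.minEnclosingCircle(X.astype(np.float32))
            print(k,c0.round(3),"ztop",zt.round(3),"circle",round(x),round(y),round(R,1),"mean",X.mean(0).round(1))
        else: print(k,c0.round(3))
    m=(abs(W[...,2]-.070)<.006)&(W[...,0]>.5)
    X=W[m];b=X[(p[m].min(1)>140)]
    sel=b
    for i in range(4):
        f=np.polyfit(sel[:,1],sel[:,0],1);r=sel[:,0]-np.polyval(f,sel[:,1]);sel=sel[abs(r)<.03]
    r=sel[:,0]-np.polyval(f,sel[:,1])
    print("upstand cap",f,np.percentile(r,[3,50,97]).round(4),len(sel),sel[:,1].min(),sel[:,1].max(),np.median(sel[:,2]))
z=np.load("scene0.npz");cv2.imwrite("pics/crop.png",cv2.resize(z["p"][170:380,240:440,::-1],None,fx=2.8,fy=2.8,interpolation=2))
E
```

```text
scene board [ 521.1   77.   204.7  154.8  -11.3 3659. ]
crock [ 0.736 -0.197  0.099] ztop 0.1 circle 729 -188 52.6 mean [ 729.9 -189.3]
can [0.736 0.063 0.101] ztop 0.098 circle 726 83 55.4 mean [726.9  79.5]
bigA [ 0.473 -0.251  0.133] ztop 0.134 circle 453 -243 73.5 mean [ 455.1 -245. ]
bigB [0.681 0.485 0.131] ztop 0.128 circle 677 482 116.5 mean [670.6 506.4]
bowl [ 0.621 -0.424  0.006]
jar [ 0.489 -0.398  0.085]
bot [0.676 0.346 0.108]
spoon [0.439 0.389 0.01 ]
upstand cap [0.01144428 0.81232256] [-0.0096  0.      0.0094] 1714 -0.5040520959681553 0.09307342658258361 0.07344366500673061
side board [ 518.3   77.6  200.3  152.   -11.4 4469. ]
crock [ 0.729 -0.179  0.098] ztop 0.101 circle 728 -187 53.9 mean [ 729.2 -186. ]
can [0.73  0.092 0.1  ] ztop 0.101 circle 725 83 55.5 mean [725.9  85. ]
bigA [ 0.466 -0.22   0.132] ztop 0.135 circle 452 -241 74.4 mean [ 454.1 -238.7]
bigB [0.678 0.522 0.156] ztop 0.135 circle 667 499 96.9 mean [668.1 524.4]
bowl [ 0.616 -0.459  0.012]
jar [ 0.489 -0.387  0.08 ]
bot [0.678 0.39  0.146]
spoon [0.401 0.35  0.017]
upstand cap [0.00235649 0.80849   ] [-0.0107  0.0001  0.0101] 3433 -0.7216642264842922 0.5292724484946876 0.07322264134080725
```

View pics/crop.png

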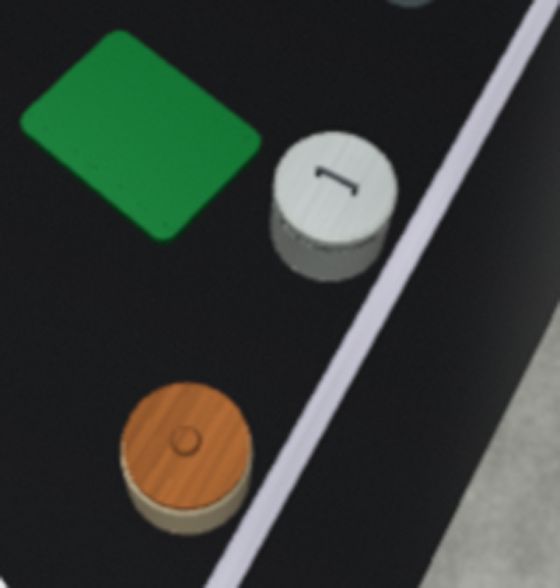

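The crop confirms the small steel canister next to the wooden-lidded crock, both at the upstand. Measured positions:
- **Canister:** about (726, 83) mm.
- **Crock:** about (729, -187) mm. The two are 270 mm apart as stated, so the gap centre is y ≈ -52.
- **Upstand face:** x ≈ 0.80.
- **Board:** (520, 77) mm, yaw -11.4°.

The plan is to push in -y on the board's left side, which also squares it up, then push in +x on its near end.

```bash
R='{"rot":[0,0,0.42],"dp":[0.18,0.39,0.02],"jaw":1}'; python3 -m inch '[{"rot":[0,0,0.42],"dp":[0.18,0.36,0.02],"jaw":1},{"rot":[0,0,0.42],"dp":[0.18,0.36,0.02],"jaw":1},{"rot":[0,0,0.42],"dp":[0.18,0.36,0.02],"jaw":1},{"rot":[0,0,0.42],"dp":[0.18,0.36,0.02],"jaw":1},{"rot":[0,0,0.42],"dp":[0.18,0.36,0.02],"jaw":1},{"rot":[0,0,0.42],"dp":[0.18,0.36,0.02],"jaw":1},{"rot":[0,0,0.42],"dp":[0.18,0.36,0.02],"jaw":1},{"rot":[0,0,0.42],"dp":[0.18,0.36,0.02],"jaw":1}]'
python3 -m inch '[{"rot":[0,0,0.412],"dp":[0.18,0.42,0],"jaw":1},{"rot":[0,0,0.412],"dp":[0.18,0.42,0],"jaw":1},{"rot":[0,0,0.412],"dp":[0.18,0.42,0],"jaw":1},{"rot":[0,0,0.412],"dp":[0.18,0.42,0],"jaw":1},{"rot":[0,0,0.412],"dp":[0.18,0.42,0],"jaw":1},{"rot":[0,0,0.412],"dp":[0.18,0.42,0],"jaw":1},{"rot":[0,0,0.412],"dp":[0.18,0.42,0],"jaw":1},{"rot":[0,0,0.412],"dp":[0.18,0.42,0],"jaw":1}]'
```

```text
t: 0.9
tool_pos: [0.3354, -0.22, 0.2384]
eef_rot: [0.895, 0.445, 0.0, 0.0]
wrist_force: [0.7, -0.2, -0.2]
width: 0.0932
gripper_force: 0.0
t: 1.7
tool_pos: [0.4929, 0.148, 0.2381]
eef_rot: [0.707, 0.707, -0.0, 0.0]
wrist_force: [0.8, -1.0, -0.5]
width: 0.093
gripper_force: 0.0
```

```bash
python3 -m inch '[{"rot":[0,0,0],"dp":[0.026,0.057,0],"jaw":1},{"rot":[0,0,0],"dp":[0.026,0.057,0],"jaw":1},{"rot":[0,0,0],"dp":[0.026,0.057,-0.05],"jaw":1},{"rot":[0,0,0],"dp":[0.026,0.057,-0.1],"jaw":1},{"rot":[0,0,0],"dp":[0.026,0.057,-0.15],"jaw":1},{"rot":[0,0,0],"dp":[0.026,0.057,-0.19],"jaw":1},{"rot":[0,0,0],"dp":[0.026,0.057,-0.19],"jaw":1},{"rot":[0,0,0],"dp":[0.026,0.057,-0.19],"jaw":1}]'
```

```text
t: 2.5
tool_pos: [0.5182, 0.2022, 0.0486]
eef_rot: [0.707, 0.707, -0.001, -0.0]
wrist_force: [0.1, 0.7, 0.7]
width: 0.0929
gripper_force: 0.0
```

Now I lower to about 6 mm and look before touching the board.

```bash
python3 -m inch '[{"rot":[0,0,0],"dp":[0,0,-0.02],"jaw":1},{"rot":[0,0,0],"dp":[0,0,-0.035],"jaw":1},{"rot":[0,0,0],"dp":[0,0,-0.042],"jaw":1},{"rot":[0,0,0],"dp":[0,0,-0.042],"jaw":1}]'
python3 - <<'E'
from h import *
from cell import arm
for n in ["side","wrist"]:
    p,d=arm.get_image(n);c=arm.camera_params(n);print(n,np.round(board(p,d,c),1))
    cv2.imwrite(f"pics/{n}1.png",p[:,:,::-1])
E
```

```text
t: 2.9
tool_pos: [0.5186, 0.2026, 0.0065]
eef_rot: [0.707, 0.707, -0.0, -0.0]
wrist_force: [-1.0, -0.1, 0.1]
width: 0.0931
gripper_force: 0.0
side [ 524.    76.4  188.8  151.5  -11.3 3277. ]
wrist [ 5.1560e+02  1.4780e+02  1.6680e+02  3.7400e+01 -1.0000e-01  1.3092e+04]
```

View pics/side1.png

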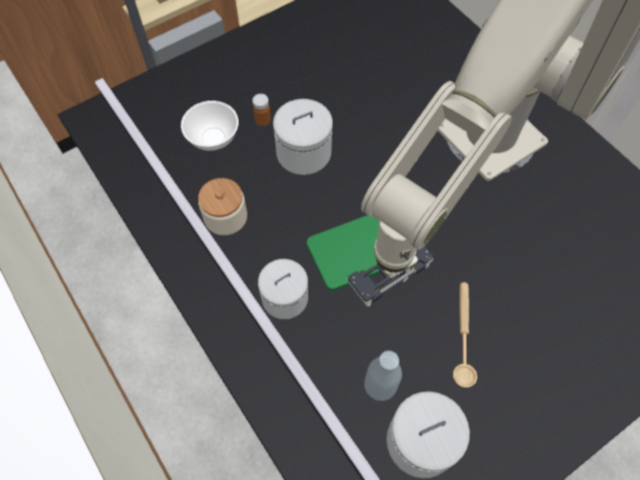

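The hand (at about (390,275)) is next to the board's left side and clear of the canister and bottle. Pushing in -y.

```bash
python3 -m inch '[{"rot":[0,0,0],"dp":[0,-0.012,0],"jaw":1},{"rot":[0,0,0],"dp":[0,-0.024,0],"jaw":1},{"rot":[0,0,0],"dp":[0,-0.034,0],"jaw":1},{"rot":[0,0,0],"dp":[0,-0.044,0],"jaw":1},{"rot":[0,0,0],"dp":[0,-0.054,0],"jaw":1},{"rot":[0,0,0],"dp":[0,-0.064,0],"jaw":1},{"rot":[0,0,0],"dp":[0,-0.074,0],"jaw":1},{"rot":[0,0,0],"dp":[0,-0.084,0],"jaw":1}]'
python3 - <<'E'
from h import *
from cell import arm
for n in ["side","scene"]:
    p,d=arm.get_image(n);c=arm.camera_params(n);print(n,np.round(board(p,d,c),1))
E
```

```text
t: 3.8
tool_pos: [0.5188, 0.1179, 0.0065]
eef_rot: [0.707, 0.707, 0.0, 0.0]
wrist_force: [-0.4, 2.2, 1.0]
width: 0.0933
gripper_force: 1.2
side [5.387e+02 3.390e+01 1.905e+02 1.516e+02 1.000e-01 2.391e+03]
scene [ 5.361e+02  3.120e+01  2.039e+02  1.555e+02 -1.000e-01  3.830e+03]
```

The board is square now, and the push is stable. I push the remaining 85 mm.

```bash
python3 -m inch '[{"rot":[0,0,0],"dp":[0,-0.012,0],"jaw":1},{"rot":[0,0,0],"dp":[0,-0.024,0],"jaw":1},{"rot":[0,0,0],"dp":[0,-0.036,0],"jaw":1},{"rot":[0,0,0],"dp":[0,-0.048,0],"jaw":1},{"rot":[0,0,0],"dp":[0,-0.06,0],"jaw":1},{"rot":[0,0,0],"dp":[0,-0.071,0],"jaw":1},{"rot":[0,0,0],"dp":[0,-0.08,0],"jaw":1},{"rot":[0,0,0],"dp":[0,-0.085,0],"jaw":1}]'
python3 - <<'E'
from h import *
from cell import arm
for n in ["side","scene"]:
    p,d=arm.get_image(n);c=arm.camera_params(n);print(n,np.round(board(p,d,c),1))
E
```

```text
t: 4.7
tool_pos: [0.5187, 0.0327, 0.0065]
eef_rot: [0.707, 0.707, -0.0, -0.0]
wrist_force: [-0.4, 2.7, 0.4]
width: 0.0932
gripper_force: 1.1
side [ 5.457e+02 -5.070e+01  1.762e+02  1.536e+02 -2.000e-01  2.073e+03]
scene [ 5.358e+02 -5.220e+01  2.039e+02  1.544e+02 -1.000e-01  4.101e+03]
```

Back off, lift, and turn the hand 90° behind the near end.

```bash
python3 -m inch '[{"rot":[0,0,0],"dp":[0,0.03,0],"jaw":1},{"rot":[0,0,0],"dp":[0,0.03,0.04],"jaw":1},{"rot":[0,0,0],"dp":[0,0.03,0.09],"jaw":1},{"rot":[0,0,0],"dp":[0,0.03,0.14],"jaw":1},{"rot":[0,0,-0.09],"dp":[-0.04,0.01,0.16],"jaw":1},{"rot":[0,0,-0.18],"dp":[-0.08,-0.02,0.16],"jaw":1},{"rot":[0,0,-0.27],"dp":[-0.11,-0.05,0.16],"jaw":1},{"rot":[0,0,-0.36],"dp":[-0.13,-0.085,0.16],"jaw":1}]'
python3 -m inch '[{"rot":[0,0,-0.64],"dp":[0,0,0],"jaw":1},{"rot":[0,0,-0.64],"dp":[0,0,0],"jaw":1},{"rot":[0,0,-0.64],"dp":[0,0,0],"jaw":1},{"rot":[0,0,-0.64],"dp":[0,0,0],"jaw":1},{"rot":[0,0,-0.64],"dp":[0,0,0],"jaw":1},{"rot":[0,0,-0.64],"dp":[0,0,0],"jaw":1},{"rot":[0,0,-0.64],"dp":[0,0,0],"jaw":1},{"rot":[0,0,-0.64],"dp":[0,0,0],"jaw":1}]'
python3 - <<'E'
from h import *
from cell import arm
for n in ["side","scene","wrist"]:
    p,d=arm.get_image(n);c=arm.camera_params(n);print(n,np.round(board(p,d,c),1))
    np.savez(f"{n}2.npz",p=p,d=d,**c);cv2.imwrite(f"pics/{n}2.png",p[:,:,::-1])
print(arm.sense()["tool_pos"],arm.sense()["eef_rot"])
E
```

```text
t: 5.6
tool_pos: [0.3871, -0.0515, 0.1666]
eef_rot: [0.877, 0.48, 0.0, 0.0]
wrist_force: [0.3, -0.8, -0.7]
width: 0.0925
gripper_force: 0.0
t: 6.4
tool_pos: [0.3887, -0.0512, 0.1666]
eef_rot: [1.0, -0.001, 0.0, 0.0]
wrist_force: [0.4, 0.2, -0.0]
width: 0.0929
gripper_force: 0.0
side [ 5.332e+02 -5.150e+01  2.013e+02  1.527e+02 -1.000e-01  4.120e+03]
scene [ 5.358e+02 -5.220e+01  2.040e+02  1.544e+02 -1.000e-01  4.105e+03]
wrist [  499.8   -51.2   150.7   130.8   -89.8 33362. ]
[ 0.3886794  -0.05120562  0.16650283] [ 9.99998763e-01  1.57135051e-03 -1.24536725e-05  7.02019715e-05]
```

View pics/wrist2.png

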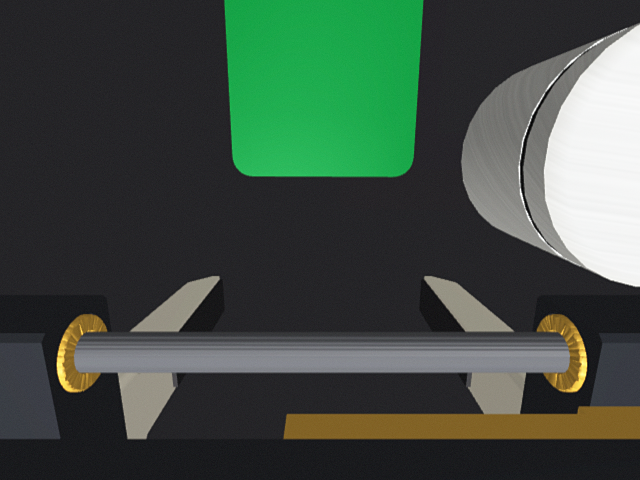

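The board's near end is at the top (about (230–415,177)), square and centred between the fingertips, with the big canister clear on the right. I lower and push to just inside the gap.

```bash
python3 -m inch '[{"rot":[0,0,0],"dp":[0,0,-0.05],"jaw":1},{"rot":[0,0,0],"dp":[0,0,-0.1],"jaw":1},{"rot":[0,0,0],"dp":[0,0,-0.14],"jaw":1},{"rot":[0,0,0],"dp":[0,0,-0.16],"jaw":1},{"rot":[0,0,0],"dp":[0.01,0,-0.16],"jaw":1},{"rot":[0,0,0],"dp":[0.02,0,-0.16],"jaw":1},{"rot":[0,0,0],"dp":[0.03,0,-0.16],"jaw":1},{"rot":[0,0,0],"dp":[0.04,0,-0.16],"jaw":1}]'
python3 -m inch '[{"rot":[0,0,0],"dp":[0.01,0,0],"jaw":1},{"rot":[0,0,0],"dp":[0.02,0,0],"jaw":1},{"rot":[0,0,0],"dp":[0.03,0,0],"jaw":1},{"rot":[0,0,0],"dp":[0.038,0,0],"jaw":1},{"rot":[0,0,0],"dp":[0.045,0,0],"jaw":1},{"rot":[0,0,0],"dp":[0.052,0,0],"jaw":1},{"rot":[0,0,0],"dp":[0.059,0,0],"jaw":1},{"rot":[0,0,0],"dp":[0.065,0,0],"jaw":1}]'
python3 - <<'E'
from h import *
from cell import arm
for n in ["side","scene"]:
    p,d=arm.get_image(n);c=arm.camera_params(n);print(n,np.round(board(p,d,c),1))
    cv2.imwrite(f"pics/{n}3.png",cv2.resize(p[170:380,240:440,::-1] if n=="scene" else p[160:340,180:400,::-1],None,fx=2.8,fy=2.8,interpolation=2))
E
```

```text
t: 7.35
tool_pos: [0.4288, -0.0512, 0.0063]
eef_rot: [1.0, 0.001, -0.001, -0.0]
wrist_force: [-3.2, -0.8, 1.5]
width: 0.0925
gripper_force: 1.5
t: 8.15
tool_pos: [0.4942, -0.0512, 0.0064]
eef_rot: [1.0, -0.0, 0.0, -0.0]
wrist_force: [-3.4, 0.2, 0.9]
width: 0.0931
gripper_force: 1.4
side [ 602.7  -51.6  201.6  152.6   -0.  4046. ]
scene [ 606.2  -52.1  203.4  154.5    0.  4199. ]
```

View pics/scene3.png

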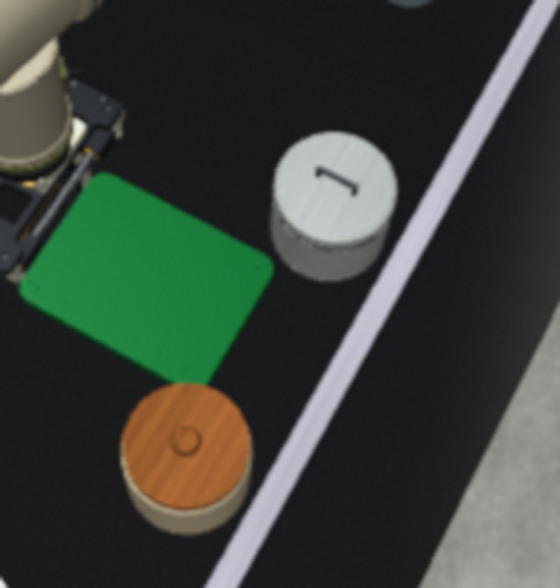

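View pics/side3.png

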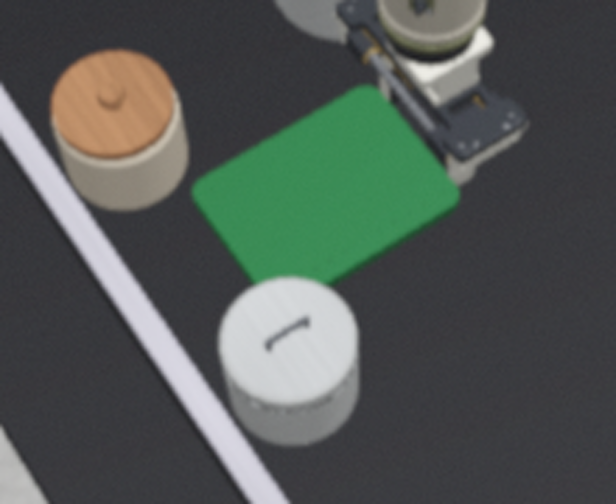

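Board aligned with the gap (centre -52 in both views), no contact. I push on slowly, watching the force.

```bash
python3 -m inch '[{"rot":[0,0,0],"dp":[0.006,0,0],"jaw":1},{"rot":[0,0,0],"dp":[0.012,0,0],"jaw":1},{"rot":[0,0,0],"dp":[0.018,0,0],"jaw":1},{"rot":[0,0,0],"dp":[0.024,0,0],"jaw":1},{"rot":[0,0,0],"dp":[0.03,0,0],"jaw":1},{"rot":[0,0,0],"dp":[0.036,0,0],"jaw":1},{"rot":[0,0,0],"dp":[0.042,0,0],"jaw":1},{"rot":[0,0,0],"dp":[0.046,0,0],"jaw":1}]'
python3 - <<'E'
from h import *
from cell import arm
for n in ["side","scene"]:
    p,d=arm.get_image(n);c=arm.camera_params(n);print(n,np.round(board(p,d,c),1))
print(arm.sense()["moment"])
E
```

```text
t: 9.05
tool_pos: [0.5403, -0.0512, 0.0065]
eef_rot: [1.0, -0.0, 0.0, -0.0]
wrist_force: [-2.6, -0.4, 0.8]
width: 0.0928
gripper_force: 1.6
side [ 6.486e+02 -5.140e+01  2.005e+02  1.529e+02  1.000e-01  3.877e+03]
scene [ 6.518e+02 -5.210e+01  2.027e+02  1.544e+02 -1.000e-01  4.162e+03]
[0.04905656 0.04810778 0.00937248]
```

No rub. TCP at contact with the upstand should be about 0.592.

```bash
python3 -m inch '[{"rot":[0,0,0],"dp":[0.007,0,0],"jaw":1},{"rot":[0,0,0],"dp":[0.014,0,0],"jaw":1},{"rot":[0,0,0],"dp":[0.021,0,0],"jaw":1},{"rot":[0,0,0],"dp":[0.028,0,0],"jaw":1},{"rot":[0,0,0],"dp":[0.034,0,0],"jaw":1},{"rot":[0,0,0],"dp":[0.039,0,0],"jaw":1},{"rot":[0,0,0],"dp":[0.043,0,0],"jaw":1},{"rot":[0,0,0],"dp":[0.045,0,0],"jaw":1}]'
python3 -m inch '[{"rot":[0,0,0],"dp":[0.001,0,0],"jaw":1},{"rot":[0,0,0],"dp":[0.002,0,0],"jaw":1},{"rot":[0,0,0],"dp":[0.003,0,0],"jaw":1},{"rot":[0,0,0],"dp":[0.004,0,0],"jaw":1}]'
```

```text
t: 9.95
tool_pos: [0.5851, -0.0513, 0.0065]
eef_rot: [1.0, -0.0, 0.0, 0.0]
wrist_force: [-4.1, 0.3, 1.9]
width: 0.0928
gripper_force: 1.7
t: 10.35
tool_pos: [0.5887, -0.0513, 0.0065]
eef_rot: [1.0, -0.0, -0.0, 0.0]
wrist_force: [-2.4, -0.2, 2.0]
width: 0.0928
gripper_force: 1.4
```

```bash
for i in 1; do python3 -m inch '[{"rot":[0,0,0],"dp":[0.001,0,0],"jaw":1},{"rot":[0,0,0],"dp":[0.002,0,0],"jaw":1}]'; done
python3 -m inch '[{"rot":[0,0,0],"dp":[0.001,0,0],"jaw":1},{"rot":[0,0,0],"dp":[0.001,0,0],"jaw":1}]'
python3 -m inch '[{"rot":[0,0,0],"dp":[0.001,0,0],"jaw":1},{"rot":[0,0,0],"dp":[0.001,0,0],"jaw":1}]'
```

```text
t: 10.55
tool_pos: [0.5906, -0.0513, 0.0065]
eef_rot: [1.0, -0.0, -0.0, 0.0]
wrist_force: [-7.9, -0.0, 3.5]
width: 0.0931
gripper_force: 4.2
t: 10.75
tool_pos: [0.5907, -0.0513, 0.0065]
eef_rot: [1.0, -0.0, -0.001, -0.0]
wrist_force: [-8.7, 0.0, 6.7]
width: 0.0932
gripper_force: 4.4
t: 10.95
tool_pos: [0.5907, -0.0513, 0.0063]
eef_rot: [1.0, -0.0, -0.002, -0.0]
wrist_force: [-13.9, 0.1, 10.3]
width: 0.093
gripper_force: 6.6
```

The board has stopped against the upstand: TCP 0.5907, force rising, no side force. I withdraw and check.

```bash
python3 -m inch '[{"rot":[0,0,0],"dp":[-0.005,0,0],"jaw":1},{"rot":[0,0,0],"dp":[-0.02,0,0],"jaw":1},{"rot":[0,0,0],"dp":[-0.05,0,0],"jaw":1},{"rot":[0,0,0],"dp":[-0.05,0,0.05],"jaw":1},{"rot":[0,0,0],"dp":[-0.05,0,0.1],"jaw":1},{"rot":[0,0,0],"dp":[-0.08,0,0.15],"jaw":1},{"rot":[0,0,0],"dp":[-0.13,0,0.18],"jaw":1},{"rot":[0,0,0],"dp":[-0.13,0,0.18],"jaw":1}]'
python3 - <<'E'
from h import *
from cell import arm
for n in ["side","scene","wrist"]:
    p,d=arm.get_image(n);c=arm.camera_params(n);print(n,np.round(board(p,d,c),1))
    cv2.imwrite(f"pics/{n}4.png",p[:,:,::-1])
p=cv2.imread("pics/scene4.png")
cv2.imwrite("pics/end.png",cv2.resize(p[170:380,240:440],None,fx=2.8,fy=2.8,interpolation=2))
E
```

```text
t: 11.75
tool_pos: [0.4632, -0.0516, 0.1911]
eef_rot: [1.0, 0.0, 0.004, 0.001]
wrist_force: [1.5, -0.6, 0.5]
width: 0.0927
gripper_force: 0.0
side [ 691.5  -51.4  184.8  152.9    0.  3621. ]
scene [ 696.1  -52.2  192.5  154.5   -0.  4066. ]
wrist [  622.9   -50.9   149.5    51.4    90.  12469. ]
```

View pics/end.png

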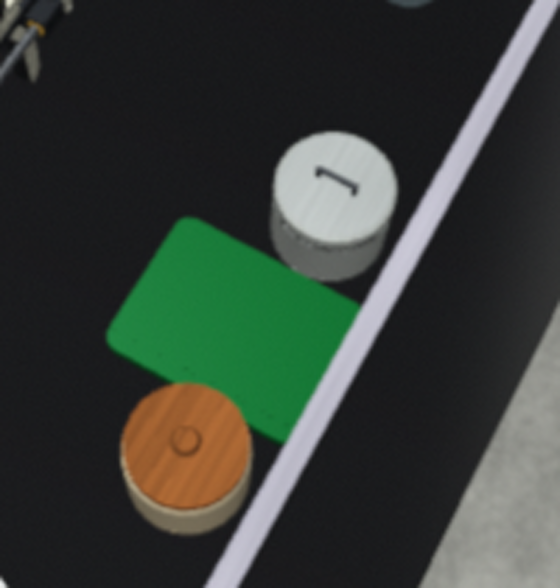

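View pics/wrist4.png

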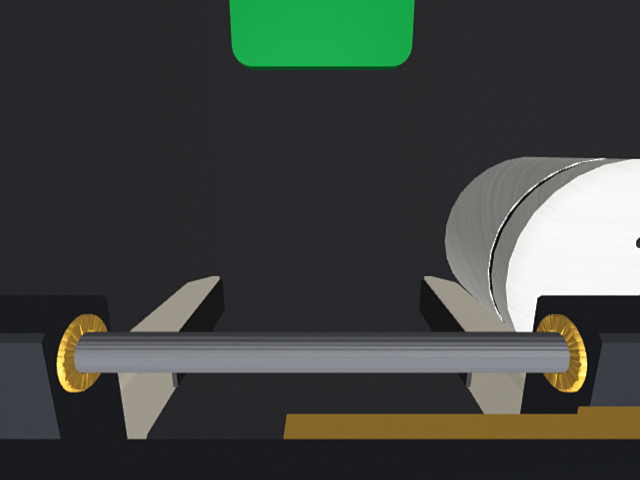

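The board lies in the gap with its far end under the upstand cap (crop (285–360, 305–440)). It is square and flat, and the hand is well clear.

```bash
python3 -m inch '[{"rot":[0,0,0],"dp":[0,0,0],"jaw":1},{"rot":[0,0,0],"dp":[0,0,0],"jaw":1}]'; python3 -c "
from cell import arm
print(arm.hand_in())"
```

```text
t: 12.1
tool_pos: [0.4628, -0.0511, 0.1852]
eef_rot: [1.0, 0.0, -0.001, -0.0]
wrist_force: [0.2, 0.1, 0.2]
width: 0.093
gripper_force: 0.0
the job is handed in; nothing more can be done
None
```

The board was pushed flat through the gap until it stopped against the upstand and measured square to it; I withdrew the hand and handed the job in at about 12 s, but the hand-in returned no verdict.

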